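# Snap the food-box lid shut all round

## Robot

A 7-joint arm with a two-finger parallel gripper is mounted at the origin on the work surface. World frame = base frame: x ahead of the robot, y to its left, z up, the work surface at z = 0. Lengths are in mm, angles in rad, forces in N, time in s.
With the tool pointing down it reaches from about 400 to 875 mm from the base axis. Payload 4.4 kg.
Tool frame: the origin (TCP) lies midway between the tips of the shut fingers; the grasp point (between the pads) lies 19 mm behind it; x points along the fingers, z is the direction in which the jaws open and shut, and the axes are right-handed (so a half turn about x gives the same grasp; the last joint's range is limited). The gripper opens to 85 mm and grips with 20 to 120 N. Pads are 22 mm wide; open, the fingers measure 114 mm over their backs; the gripper's body (76 mm by 85 mm) begins 54 mm behind the grasp point. The pads swing forward as they close: fully open they stand 13 mm farther back than shut.
Start: joints at [-1.338, 0.628, 0.038, 1.517, -0.027, 0.996, -0.02], TCP at [191.318, 621.221, 196.913] pointing down, gripper open.
Joint ranges: [-3.06, 3.06], [-0.37, 2.12], [-1.25, 1.32], [0.18, 2.47], [-1.1, 4.24], [0.23, 1.98], [-2.94, 2.94]. Speed limits (rad/s): [2.57, 2.57, 3.14, 3.14, 3.14, 3.14, 3.14].

## Interface

Orientations are given as [roll, pitch, yaw] about the fixed x, y, z axes, in that order (R = Rz(yaw) Ry(pitch) Rx(roll)).
In Python, from cell import ctrl gives the robot as it stands. The module is installed in compiled form; this text tells all that it offers.
- The arm moves only by the tool servo_tool, never from a script. Its argument "rows" is a list of rows, each an object of numbers: "dx", "dy", "dz": the shift along the tool's x, y, z in units of 750 mm (1.0 is 750 mm); "wx", "wy", "wz": the turn, a rotation vector about the tool's x, y, z in units of 6 degrees (1.0 is 6 degrees); "fingers": the closure, from 0 (fully open) to 1 (shut). In form: [{"dx": .., "dy": .., "dz": .., "wx": .., "wy": .., "wz": .., "fingers": ..}, ...]. A call has 1 to 5 rows; each row shifts and turns the commanded pose from where the row before left it, along the tool's axes as they then stand; what a row does not reach is not made up. A row lasts 1/8 s, in which the tool goes at most 62.5 mm and 10.7 degrees, less where a joint would pass 70% of its speed; a pose out of reach is approached as far as the arm can. A call with a number of a shift or a turn outside -1 to 1 is refused whole. A call with a gripper value outside its range is refused whole. The fingers move at their own pace and stop on an object; the grip force is fixed at half the most. Time passes only in rows, so rows that do not move let the fingers close. It gives the time, the measured TCP pose, the force and the opening at its end, in the units of the state.
- ctrl.read_state(): the state, without advancing time (a new reading comes with each control period).
- ctrl.get_image(name): name is "scene" or "top" or "wrist"; returns the picture (384x512x3 uint8, red, green, blue); there is no depth.
- ctrl.camera_info(name): a dict with "fovy" (degrees; the focal length in pixels is half the picture's height over the tangent of half this angle, whatever the lens; pixels are square), "cx", "cy" (the principal point, pixels), "R" (3x3) and "t" (3): a world point X has camera coordinates R X + t. Camera axes: x right, y down, z forward; pixel columns grow to the right and rows downward; lengths in mm; the calibration is good to about 2 mm. A picture is of the moment at which its call begins: read the wrist's pose just before it. camera_info takes no time and is no camera call; for the wrist camera it gives the pose at the moment of the call.
- ctrl.finish_job(): hands the job in, once; it reports no verdict.
Trained networks look in the newest picture that a camera, given by its name, has taken for a name from the list of things; names that differ only in an ending like _2 or _b are one class to them, and where a whole thing is asked for, a point or a joint stands for the part that bears it (a point fixed in the world has none). Each returns a list of dicts, best first, with "conf" (0 to 1); they miss things now and then, are a little off and sometimes report something else, mostly with a low value. They report only what shows in the picture. A call takes as long as a camera call. They do not tell look-alikes from the thing itself.
- ctrl.search_frame(label, camera): "extent" ([centre column, centre row, width, height] in pixels, round what is visible of it).
- ctrl.silhouettes(label, camera): "region" (384x512 bool, what is visible of it) and "extent" ([centre column, centre row, width, height] in pixels, round what is visible of it).
- ctrl.mark_of(label, camera): "point" ([column, row] in pixels: a listed point, or the origin of a listed thing).
The state is a dict: "clock": time; "qpos": joint angles; "qd": joint speeds; "tau": joint torques, N m; "eef_pos": TCP position; "tool_rot": TCP orientation; "force": force on the tool from outside, world axes, zero at the start; "torque": the same for the moment, N m; "width": finger opening in mm.
Only numpy, scipy, OpenCV 4.12 (cv2) and the standard library are available. Lean on these libraries where they do the work, as an engineer would, in place of code of your own. Each camera call takes 0.05 s, during which the arm holds its last target.

## Task

The lid on the white food box on the shop counter is only resting: on each of its four sides a section of the rim stands up. Press the rim down around the box, one section after another, until all four have clicked shut, flush with the lid. Do not lift the box or push it away from its place, and leave the mug, jar and bowl alone.

Things in the scene. Friction and masses are not known exactly. Their poses are not given: they have to be found in the camera images.
- food_box: white ceramic food box, loose on the counter, about 0.9 kg: 140 mm along its x, 200 mm along its y, 70 mm high, plus a 5 mm grey plastic lid whose flat top is 75 mm above the counter. Lid's middle and corners are seated; between the corners each side has one hinged rim section, standing up at a slant. Origin: centre of the underside, z up
- near_press (a point): where to press the rim section along the long side at the box's own -x: on its top, mid-length, 22 mm outward of its hinge line, 9 mm inside its outer edge. Grey plastic strip 136 x 31 mm with a 14 mm lip hanging at its outer edge, hinged along its inner edge level with the lid's top. Point is 9 mm above the lid's top when up, level with it when shut
- near_clip (a joint): angle by which the near section is pressed down, rad: 0 popped up, 0.42 clicked shut and flush. Pressing it down takes about 6 N at the press point, most at first; past half way (0.21) it snaps down by itself and stays, released before that it springs back up. Shut, it rests on a firm stop
- far_press (a point): where to press the rim section along the long side at the box's own +x: on its top, mid-length, 22 mm outward of its hinge line, 9 mm inside its outer edge. Grey plastic strip 136 x 31 mm with a 14 mm lip hanging at its outer edge, hinged along its inner edge level with the lid's top. Point is 9 mm above the lid's top when up, level with it when shut
- far_clip (a joint): angle by which the far section is pressed down, rad: 0 popped up, 0.42 clicked shut and flush. Pressing it down takes about 6 N at the press point, most at first; past half way (0.21) it snaps down by itself and stays, released before that it springs back up. Shut, it rests on a firm stop
- left_press (a point): where to press the rim section along the short side at the box's own +y: on its top, mid-length, 22 mm outward of its hinge line, 9 mm inside its outer edge. Grey plastic strip 76 x 31 mm with a 14 mm lip hanging at its outer edge, hinged along its inner edge level with the lid's top. Point is 9 mm above the lid's top when up, level with it when shut
- left_clip (a joint): angle by which the left section is pressed down, rad: 0 popped up, 0.42 clicked shut and flush. Pressing it down takes about 6 N at the press point, most at first; past half way (0.21) it snaps down by itself and stays, released before that it springs back up. Shut, it rests on a firm stop
- right_press (a point): where to press the rim section along the short side at the box's own -y: on its top, mid-length, 22 mm outward of its hinge line, 9 mm inside its outer edge. Grey plastic strip 76 x 31 mm with a 14 mm lip hanging at its outer edge, hinged along its inner edge level with the lid's top. Point is 9 mm above the lid's top when up, level with it when shut
- right_clip (a joint): angle by which the right section is pressed down, rad: 0 popped up, 0.42 clicked shut and flush. Pressing it down takes about 6 N at the press point, most at first; past half way (0.21) it snaps down by itself and stays, released before that it springs back up. Shut, it rests on a firm stop
- mug: bystander: white mug, 80 mm across, 92 mm high, handle at its own +y; origin centre of underside
- jar: bystander: closed glass jar, 72 mm across, 110 mm high; origin centre of underside
- bowl: bystander: small white bowl, 90 mm across, 50 mm high; origin centre of underside
Things that resemble listed ones, but are neither listed nor needed, are in the scene too. Leave any black or turquoise look-alike of the food_box alone.

How it is judged (in metres and radians):
At the end, for the whole second after the job is handed in: all four rim sections are clicked shut (each within 0.05 rad of flush); the box stands level (within 0.05 rad) and still on the counter within 50 mm of where it began; mug, jar and bowl stand upright within 50 mm of where they began (value of joint each of near_clip, far_clip, left_clip, right_clip above 0.37 rad and distance of each of food_box, mug, jar, bowl from where it was at the start of the episode below 0.05 m and angle between food_box's own z axis and vertical below 0.05 rad and linear speed of food_box below 0.02 m/s and height (world z) of food_box below 0.01 m and angle between each of mug, jar, bowl's own z axis and vertical below 0.15 rad); the robot touches nothing.
It fails at once if the food box is lifted or tipped (height (world z) of food_box above 0.015 m or angle between food_box's own z axis and vertical above 0.15 rad).
It fails at once if the food box is pushed or carried more than 60 mm from its place (distance of food_box from where it was at the start of the episode above 0.06 m).
It fails at once if the mug, jar or bowl is moved or tipped (distance of any of mug, jar, bowl from where it was at the start of the episode above 0.05 m or angle between any of mug, jar, bowl's own z axis and vertical above 0.3 rad).
It also fails if it takes over 48 s, if anything falls off the work surface, if the arm or the gripper's body presses on something with over 40 N, if the wrist force passes 120 N, or if a joint passes its speed limit or range.

## Working session

There is one attempt and no reset: what is moved stays moved. The work goes in short steps, Python scripts to look and compute and a tool call to move; the robot and the scene stay as the last step left them, time stands still between calls to the robot, and variables do not carry over. Pictures are saved under pics/ and viewed, and the job is handed in when it is done.

Besides the shell and the picture viewer there is one more tool, called after "Request:" as name(argument=value, ...), one argument or row to a line, values as JSON. servo_tool: Moves the arm, as the interface text tells. Its arguments: {"type":"object","properties":{"rows":{"type":"array"}},"required":["rows"]}

```bash
mkdir -p pics; python3 - <<'E'
from cell import ctrl
import cv2
s=ctrl.read_state();print({k:s[k] for k in ('clock','eef_pos','tool_rot','width','force')})
for n in('scene','top'):
    im=ctrl.get_image(n);cv2.imwrite(f'pics/{n}0.png',im[:,:,::-1])
    print(n,ctrl.camera_info(n))
    for l in ('food_box','mug','jar','bowl'):
        print(l,[(round(d['conf'],2),[round(float(v)) for v in d['extent']]) for d in ctrl.search_frame(l,n)])
print(ctrl.read_state()['clock'])
E
```

```text
{'clock': 0.0, 'eef_pos': array([191.11356781, 620.54162901, 196.00362853]), 'tool_rot': array([-3.13843999,  1.56889514, -1.86645644]), 'width': 85.54201474125976, 'force': array([ 0.24159456, -0.44935716, -0.20244714])}
scene {'fovy': 45.791765999834965, 'cx': 254.35775336989306, 'cy': 193.64363170687693, 'R': array([[ 0.27869909,  0.96017926,  0.01956026],
       [ 0.5574036 , -0.14513769, -0.8174572 ],
       [-0.78206652,  0.23872754, -0.57565712]]), 't': array([-149.77953001, -237.807451  , 1703.69256252])}
food_box [(0.97, [166, 274, 81, 89]), (0.93, [258, 215, 88, 82]), (0.57, [369, 246, 102, 76]), (0.57, [238, 187, 28, 18]), (0.56, [171, 175, 83, 63])]
mug [(0.68, [374, 189, 34, 41])]
jar [(0.77, [120, 213, 33, 44])]
bowl [(0.91, [347, 174, 26, 28])]
top {'fovy': 54.87070491926229, 'cx': 253.92547401742866, 'cy': 189.79421132023793, 'R': array([[-0.0150541 , -0.99951429,  0.02728677],
       [-0.99392911,  0.01198424, -0.10936778],
       [ 0.10898765, -0.02876755, -0.99362675]]), 't': array([ -13.83675136,  560.60004005, 1113.33459786])}
food_box [(0.97, [315, 266, 84, 78]), (0.96, [171, 124, 73, 58]), (0.94, [327, 135, 64, 80]), (0.7, [250, 184, 69, 74]), (0.39, [127, 191, 33, 28])]
mug [(0.71, [127, 189, 39, 30]), (0.23, [232, 187, 24, 39])]
jar [(0.61, [365, 209, 29, 26])]
bowl [(0.61, [138, 231, 31, 30])]
0.5
```

View pics/scene0.png

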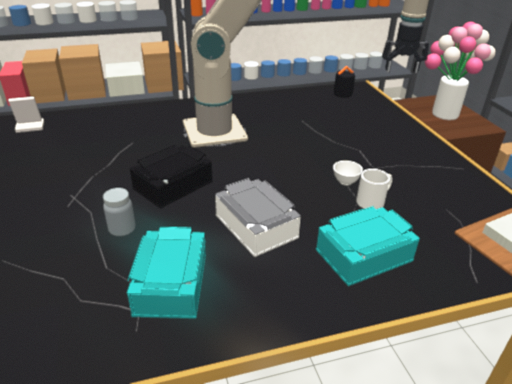

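View pics/top0.png

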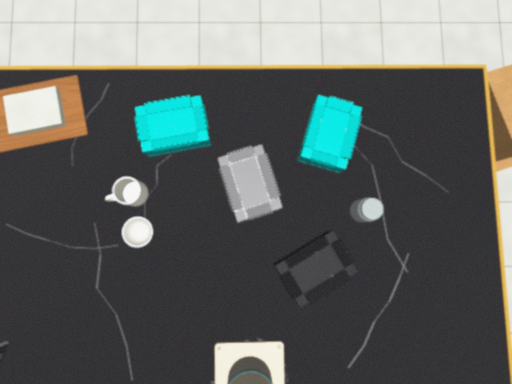

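Candidates in the top view: turquoise boxes at (171,124) and (327,135), a black box at (315,266), and the white box with the grey lid at (250,184). The white box is the target; in the scene view it is at (258,215). Next I crop closely and measure.

```bash
cat > h.py <<'E'
from cell import ctrl
import numpy as np,cv2
def cam(n):
    c=ctrl.camera_info(n);f=192/np.tan(np.radians(c['fovy']/2));return c,f
def ray(n,p,z,cf=None):
    c,f=cf or cam(n);R=np.array(c['R']);t=np.array(c['t'])
    d=R.T@np.array([(p[0]-c['cx'])/f,(p[1]-c['cy'])/f,1]);o=-R.T@t
    return o+d*(z-o[2])/d[2]
def proj(n,X,cf=None):
    c,f=cf or cam(n);q=np.array(c['R'])@np.array(X)+np.array(c['t']);return np.array([c['cx']+f*q[0]/q[2],c['cy']+f*q[1]/q[2]])
E
python3 - <<'E'
from h import *
for n in('top','scene'):
    im=ctrl.get_image(n)
    x,y=(250,184) if n=='top' else (258,215)
    cv2.imwrite(f'pics/crop_{n}.png',cv2.resize(im[y-50:y+50,x-60:x+60,::-1],None,fx=6,fy=6,interpolation=cv2.INTER_CUBIC))
    for l,z in(('food_box',0),('near_press',84),('far_press',84),('left_press',84),('right_press',84),('mug',0),('jar',0),('bowl',0)):
        print(n,l,[(round(d['conf'],2),np.round(d['point']),np.round(ray(n,d['point'],z)[:2])) for d in ctrl.mark_of(l,n)])
im=ctrl.get_image('top')
for d in ctrl.silhouettes('food_box','top'):
    e=d['extent']
    if abs(e[0]-250)<15 and abs(e[1]-184)<15:
        m=d['region'].astype(np.uint8);r=cv2.minAreaRect(cv2.findContours(m,0,1)[0][0]);print(r)
        b=cv2.boxPoints(r);print([np.round(ray('top',p,75)) for p in b])
E
```

```text
top food_box [(0.82, array([176., 130.]), array([759., 226.])), (0.73, array([313., 265.]), array([ 324., -202.])), (0.61, array([322., 137.]), array([ 732., -247.]))]
top near_press [(0.94, array([327., 286.]), array([ 272., -227.])), (0.9, array([350., 136.]), array([ 715., -311.])), (0.74, array([174., 142.]), array([700., 215.])), (0.55, array([231., 190.]), array([553.,  49.]))]
top far_press [(0.85, array([313., 126.]), array([ 747., -201.])), (0.63, array([270., 176.]), array([596., -67.])), (0.61, array([165., 103.]), array([821., 245.])), (0.6, array([303., 250.]), array([ 377., -160.]))]
top left_press [(0.76, array([243., 151.]), array([670.,  11.])), (0.66, array([322., 158.]), array([ 648., -225.])), (0.54, array([291., 286.]), array([ 275., -123.])), (0.5, array([140., 126.]), array([750., 317.])), (0.39, array([356., 210.]), array([ 491., -319.]))]
top right_press [(0.74, array([344., 103.]), array([ 818., -298.])), (0.74, array([241., 156.]), array([657.,  17.])), (0.71, array([259., 213.]), array([485., -35.])), (0.65, array([345., 252.]), array([ 368., -284.])), (0.
[... 1178 characters left out ...]
.84, array([343., 239.]), array([782., 146.])), (0.78, array([239., 186.]), array([501., -35.])), (0.7, array([146., 172.]), array([ 366., -276.])), (0.68, array([159., 286.]), array([ 819., -290.])), (0.19, array([274., 222.]), array([679.,   9.]))]
scene mug [(0.74, array([371., 199.]), array([549., 359.]))]
scene jar [(0.68, array([122., 230.]), array([ 506., -363.]))]
scene bowl [(0.67, array([347., 180.]), array([437., 335.])), (0.46, array([274., 197.]), array([467.,  82.]))]
((249.41976928710938, 182.15379333496094), (71.63130187988281, 51.35211944580078), 72.55281066894531)
[array([660.,  97.,  75.]), array([706., -50.,  75.]), array([ 498., -110.,   75.]), array([455.,  35.,  75.])]
```

View pics/crop_top.png

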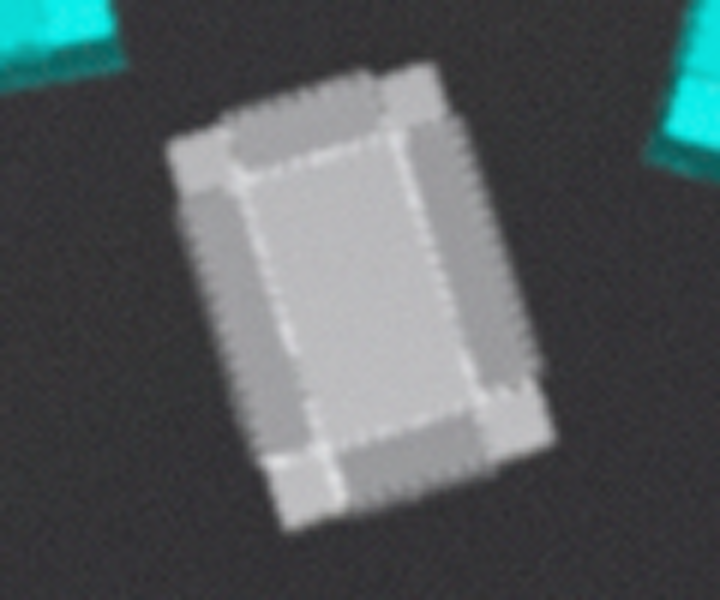

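View pics/crop_scene.png

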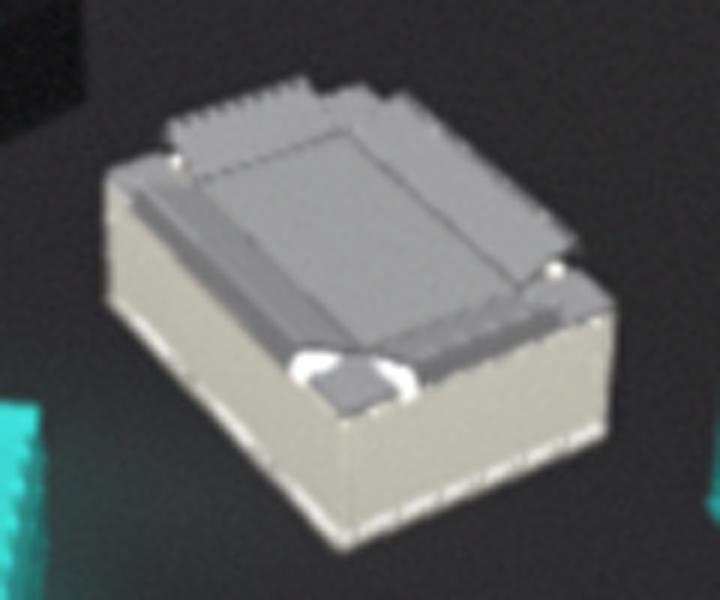

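The crops show the white body with its grey lid and four raised flaps. Lid corners in the top crop are at (166,143), (437,62), (555,440) and (288,530). I fit the pose from those.

```bash
cat >> h.py <<'E'
def P(bx,by,z,c=None,yaw=None):
    a=np.array([np.cos(yaw),np.sin(yaw)]);b=np.array([-a[1],a[0]]);return np.array([*(c+a*bx+b*by),z])
E
python3 - <<'E'
from h import *
from scipy.optimize import least_squares
cr=np.array([[166,143],[437,62],[555,440],[288,530]])
px=cr/6+[190,134]-[.4,.4]
W=np.array([ray('top',p,75) for p in px]);print(np.round(W,1))
print('edges',[round(float(np.linalg.norm(W[i]-W[i-1])),1) for i in range(4)])
sc=np.array([[105,180],[347,415],[612,308]])/6+[198,165]-.4
Ws=np.array([ray('scene',p,75) for p in sc]);print(np.round(Ws,1))
loc=[(-70,100),(70,100),(70,-100),(-70,-100)]
ct=cam('top');cs=cam('scene')
# scene pts: left=far/right corner(70,-100), bottom=(70,100), right=(-70,100)
def r(v,use):
    o=[]
    if 't' in use:o+= [proj('top',P(*l,75,v[:2],v[2]),ct)-p for l,p in zip(loc,px)]
    if 's' in use:o+= [proj('scene',P(*l,75,v[:2],v[2]),cs)-p for l,p in zip([(70,-100),(70,100),(-70,100)],sc)]
    return np.ravel(o)
for u in('t','s','ts'):
    f=least_squares(r,[580,-8,-1.3],args=(u,));print(u,np.round(f.x,3),'rms px',np.sqrt(np.mean(f.fun**2)))
v=f.x
for n,l in(('near',(-62,0)),('far',(62,0)),('left',(0,92)),('right',(0,-92))):
    print(n,np.round(P(*l,84,v[:2],v[2]),1))
E
```

```text
[[ 654.3   88.2   75. ]
 [ 694.4  -47.9   75. ]
 [ 503.4 -103.    75. ]
 [ 461.    29.3   75. ]]
edges [202.1, 141.9, 198.8, 138.9]
[[ 513.8 -105.6   75. ]
 [ 699.3  -45.8   75. ]
 [ 660.7   83.3   75. ]]
t [578.265  -8.34   -1.279] rms px 0.3093273896576398
s [585.156 -10.107  -1.271] rms px 0.6488707688678421
ts [580.266  -8.641  -1.276] rms px 0.838724975570281
near [562.3  50.7  84. ]
far [598.3 -68.   84. ]
left [668.3  18.1  84. ]
right [492.2 -35.4  84. ]
```

```bash
cat >> h.py <<'E'
from scipy.spatial.transform import Rotation as Ro
C=np.array([580.3,-8.6]);YAW=-1.276
def plan(target,state=None):
    s=state or ctrl.read_state();R=Ro.from_euler('xyz',s['tool_rot']).as_matrix()
    d=R.T@(np.array(target)-s['eef_pos'])
    # turn to make tool x straight down
    ax=np.cross(R[:,0],[0,0,-1]);
    print('t',round(s['clock'],2),'tcp',np.round(s['eef_pos'],1),'F',np.round(s['force'],1),'w',round(s['width']))
    print('shift tool/750',np.round(d/750,4),'tilt corr(6deg) tool',np.round(R.T@ax/np.radians(6),3))
    return R
E
python3 - <<'E'
from h import *
R=plan(P(0,0,260,C,YAW));print(np.round(R,3))
print('yaw of tool y',np.arctan2(R[1,1],R[0,1]),'tool z',np.arctan2(R[1,2],R[0,2]))
E
```

```text
t 1.5 tcp [191.3 621.2 196.9] F [-0.3  0.  -0.9] w 85
shift tool/750 [-0.0841 -0.7429 -0.6498] tilt corr(6deg) tool [ 0.  0. -0.]
[[-0.    -0.956  0.294]
 [ 0.     0.294  0.956]
 [-1.     0.     0.   ]]
yaw of tool y 2.842742314749461 tool z 1.271945987748346
```

Request:
servo_tool(
  rows=[
    {"dx": -0.007, "dy": -0.06, "dz": -0.052, "fingers": 1},
    {"dx": -0.007, "dy": -0.06, "dz": -0.052, "fingers": 1},
    {"dx": -0.007, "dy": -0.06, "dz": -0.052, "fingers": 1},
    {"dx": -0.007, "dy": -0.06, "dz": -0.052, "fingers": 1},
    {"dx": -0.007, "dy": -0.06, "dz": -0.052, "fingers": 1},
  ],
)

```text
schema error: expected keys dx, dy, dz, wx, wy, wz, fingers
```

Request:
servo_tool(
  rows=[
    {"dx": -0.007, "dy": -0.06, "dz": -0.052, "fingers": 1},
    {"dx": -0.007, "dy": -0.06, "dz": -0.052, "fingers": 1},
    {"dx": -0.007, "dy": -0.06, "dz": -0.052, "fingers": 1},
    {"dx": -0.007, "dy": -0.06, "dz": -0.052, "fingers": 1},
    {"dx": -0.007, "dy": -0.06, "dz": -0.052, "fingers": 1},
  ],
)

```text
schema error: expected keys dx, dy, dz, wx, wy, wz, fingers
```

Request:
servo_tool(
  rows=[
    {"wx": -1, "fingers": 1},
    {"wx": -1, "fingers": 1},
    {"wx": -1, "fingers": 1},
    {"wx": -1, "fingers": 1},
    {"wx": -1, "fingers": 1},
  ],
)

```text
schema error: expected keys dx, dy, dz, wx, wy, wz, fingers
```

```bash
python3 - <<'E'
from h import *
R=plan(P(-62,0,260,C,YAW));print(np.round(R,3))
print('yaw of tool y',np.arctan2(R[1,1],R[0,1]),'tool z',np.arctan2(R[1,2],R[0,2]))
E
```

```text
t 1.5 tcp [191.3 621.2 196.9] F [-0.3  0.  -0.9] w 85
shift tool/750 [-0.0841 -0.6966 -0.5813] tilt corr(6deg) tool [ 0.  0. -0.]
[[-0.    -0.956  0.294]
 [ 0.     0.294  0.956]
 [-1.     0.     0.   ]]
yaw of tool y 2.842742314749461 tool z 1.271945987748346
```

All keys are required, so I'm resending.

Request:
servo_tool(
  rows=[
    {"dx": -0.007, "dy": -0.06, "dz": -0.052, "wx": 0, "wy": 0, "wz": 0, "fingers": 1},
    {"dx": -0.007, "dy": -0.06, "dz": -0.052, "wx": 0, "wy": 0, "wz": 0, "fingers": 1},
    {"dx": -0.007, "dy": -0.06, "dz": -0.052, "wx": 0, "wy": 0, "wz": 0, "fingers": 1},
    {"dx": -0.007, "dy": -0.06, "dz": -0.052, "wx": 0, "wy": 0, "wz": 0, "fingers": 1},
    {"dx": -0.007, "dy": -0.06, "dz": -0.052, "wx": 0, "wy": 0, "wz": 0, "fingers": 1},
  ],
)

```text
clock: 2.12
eef_pos: [350.0, 367.0, 223.6]
tool_rot: [-0.517, 1.57, 0.755]
force: [1.2, 0.8, -0.1]
width: 0.0
```

Request:
servo_tool(
  rows=[
    {"dx": -0.007, "dy": -0.06, "dz": -0.052, "wx": 0, "wy": 0, "wz": 0, "fingers": 1},
    {"dx": -0.007, "dy": -0.06, "dz": -0.052, "wx": 0, "wy": 0, "wz": 0, "fingers": 1},
    {"dx": -0.007, "dy": -0.06, "dz": -0.052, "wx": 0, "wy": 0, "wz": 0, "fingers": 1},
    {"dx": -0.007, "dy": -0.06, "dz": -0.052, "wx": 0, "wy": 0, "wz": 0, "fingers": 1},
    {"dx": -0.007, "dy": -0.06, "dz": -0.052, "wx": 0, "wy": 0, "wz": 0, "fingers": 1},
  ],
)

```text
clock: 2.75
eef_pos: [507.6, 114.5, 249.9]
tool_rot: [-0.732, 1.57, 0.54]
force: [0.5, 0.5, 0.9]
width: -0.0
```

Request:
servo_tool(
  rows=[
    {"dx": 0, "dy": 0, "dz": 0, "wx": -1, "wy": 0, "wz": 0, "fingers": 1},
    {"dx": 0, "dy": 0, "dz": 0, "wx": -1, "wy": 0, "wz": 0, "fingers": 1},
    {"dx": 0, "dy": 0, "dz": 0, "wx": -1, "wy": 0, "wz": 0, "fingers": 1},
    {"dx": 0, "dy": 0, "dz": 0, "wx": -1, "wy": 0, "wz": 0, "fingers": 1},
    {"dx": 0, "dy": 0, "dz": 0, "wx": -1, "wy": 0, "wz": 0, "fingers": 1},
  ],
)

```text
clock: 3.38
eef_pos: [506.6, 116.0, 249.5]
tool_rot: [-1.484, 1.571, 0.315]
force: [-0.2, -0.5, -0.0]
width: -0.2
```

```bash
python3 - <<'E'
from h import *
R=plan(P(-62,0,260,C,YAW));print(np.round(R,3))
print('yaw of tool y',np.arctan2(R[1,1],R[0,1]),'tool z',np.arctan2(R[1,2],R[0,2]))
cv2.imwrite('pics/w1.png',ctrl.get_image('wrist')[:,:,::-1])
print(ctrl.camera_info('wrist'))
E
```

```text
t 3.38 tcp [506.6 116.  249.5] F [-0.2 -0.5 -0. ] w 0
shift tool/750 [-0.0139 -0.0526 -0.1016] tilt corr(6deg) tool [-0.     0.     0.002]
[[ 0.    -0.974 -0.226]
 [ 0.    -0.226  0.974]
 [-1.    -0.     0.   ]]
yaw of tool y -2.9133760276093454 tool z 1.7990129580204621
{'fovy': 60.504671716251245, 'cx': 255.26352499465307, 'cy': 185.2868437018823, 'R': array([[-2.29179758e-01,  9.73383902e-01,  6.46981344e-04],
       [ 9.27438457e-01,  2.18160173e-01,  3.03749975e-01],
       [ 2.95524190e-01,  7.02133811e-02, -9.52751560e-01]]), 't': array([   2.551179 , -550.0902996,  272.8345807])}
```

View pics/w1.png

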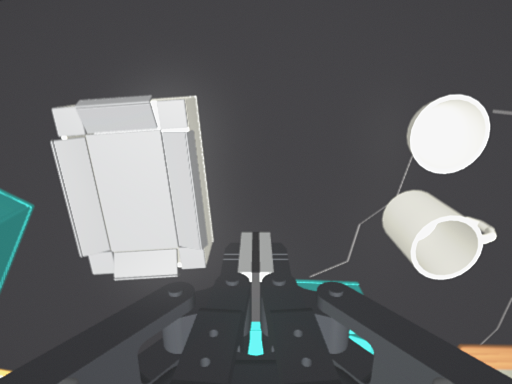

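The wrist view shows the whole lid with four raised flaps: near (185,190), far (82,195), right (118,115), left (145,263). I refine the pose from a crop.

```bash
python3 - <<'E'
from h import *
im=ctrl.get_image('wrist')
cv2.imwrite('pics/w1c.png',cv2.resize(im[85:290,40:225,::-1],None,fx=2.9,fy=2.9,interpolation=cv2.INTER_CUBIC))
for l in ('near','far','left','right'):
    print(l,[(round(d['conf'],2),np.round(d['point'],1),np.round(ray('wrist',d['point'],84)[:2],1)) for d in ctrl.mark_of(l+'_press','wrist')],np.round(P(*{'near':(-62,0),'far':(62,0),'left':(0,92),'right':(0,-92)}[l],84,C,YAW),1))
E
```

```text
near [(0.86, array([184.6, 191.9]), array([561.2,  49.2])), (0.68, array([ 75.3, 199.1]), array([596.3, -67.6]))] [562.3  50.7  84. ]
far [(0.65, array([ 76.5, 200.1]), array([597.1, -66.2]))] [598.3 -67.9  84. ]
left [(0.85, array([145.4, 266.8]), array([664.4,  18.6]))] [668.3  18.1  84. ]
right [(0.96, array([116.5, 114.2]), array([493.5, -31.9]))] [492.3 -35.3  84. ]
```

View pics/w1c.png

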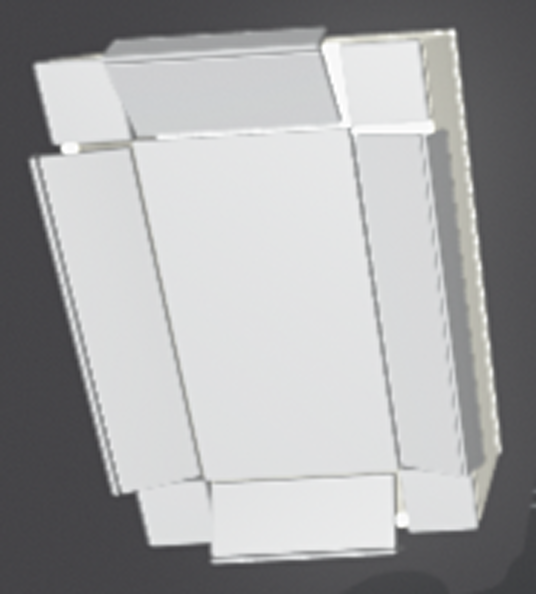

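Request:
servo_tool(
  rows=[
    {"dx": 0, "dy": 0, "dz": 0, "wx": -0.64, "wy": 0, "wz": 0, "fingers": 1},
  ],
)

```text
clock: 3.8
eef_pos: [506.6, 116.1, 249.4]
tool_rot: [-2.971, 1.571, -1.108]
force: [0.3, -0.5, -0.0]
width: -0.5
```

```bash
python3 - <<'E'
from h import *
R=plan([562,50,105])
print('yaw of tool z',np.arctan2(R[1,2],R[0,2]))
E
```

```text
t 3.8 tcp [506.6 116.1 249.4] F [ 0.3 -0.5 -0. ] w 0
shift tool/750 [ 0.1926 -0.0454 -0.1056] tilt corr(6deg) tool [-0.    -0.002  0.   ]
yaw of tool z 1.8632400675345742
```

Request:
servo_tool(
  rows=[
    {"dx": 0, "dy": -0.0227, "dz": -0.0528, "wx": 0, "wy": 0, "wz": 0, "fingers": 1},
    {"dx": 0, "dy": -0.0227, "dz": -0.0528, "wx": 0, "wy": 0, "wz": 0, "fingers": 1},
    {"dx": 0.064, "dy": 0, "dz": 0, "wx": 0, "wy": 0, "wz": 0, "fingers": 1},
    {"dx": 0.064, "dy": 0, "dz": 0, "wx": 0, "wy": 0, "wz": 0, "fingers": 1},
    {"dx": 0.064, "dy": 0, "dz": 0, "wx": 0, "wy": 0, "wz": 0, "fingers": 1},
  ],
)

```text
clock: 4.42
eef_pos: [562.2, 49.9, 104.2]
tool_rot: [-1.887, 1.57, -0.025]
force: [0.9, 0.4, 0.1]
width: 0.0
```

Request:
servo_tool(
  rows=[
    {"dx": 0.014, "dy": 0, "dz": 0, "wx": 0, "wy": 0, "wz": 0, "fingers": 1},
    {"dx": 0.006, "dy": 0, "dz": 0, "wx": 0, "wy": 0, "wz": 0, "fingers": 1},
    {"dx": 0.006, "dy": 0, "dz": 0, "wx": 0, "wy": 0, "wz": 0, "fingers": 1},
    {"dx": 0.006, "dy": 0, "dz": 0, "wx": 0, "wy": 0, "wz": 0, "fingers": 1},
  ],
)

```text
clock: 4.92
eef_pos: [563.1, 50.1, 82.6]
tool_rot: [-1.743, 1.568, 0.12]
force: [0.1, -0.6, 0.6]
width: 0.3
```

```bash
python3 - <<'E'
from h import *
plan([562,50,77])
cv2.imwrite('pics/w2.png',ctrl.get_image('wrist')[:,:,::-1])
E
```

```text
t 4.92 tcp [563.1  50.1  82.6] F [ 0.1 -0.6  0.6] w 0
shift tool/750 [0.0075 0.0015 0.0003] tilt corr(6deg) tool [-0.    -0.005  0.026]
```

View pics/w2.png

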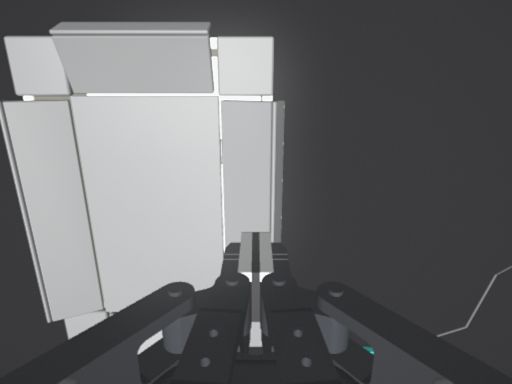

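The fingertips are on the near strip at about (255,245), over its outer part as intended. I press further.

Request:
servo_tool(
  rows=[
    {"dx": 0.005, "dy": 0, "dz": 0, "wx": 0, "wy": 0, "wz": 0, "fingers": 1},
    {"dx": 0.004, "dy": 0, "dz": 0, "wx": 0, "wy": 0, "wz": 0, "fingers": 1},
    {"dx": 0, "dy": 0, "dz": 0, "wx": 0, "wy": 0, "wz": 0, "fingers": 1},
  ],
)

```text
clock: 5.35
eef_pos: [561.8, 49.9, 74.4]
tool_rot: [1.419, 1.57, -3.002]
force: [-0.2, -0.2, 0.2]
width: -0.1
```

```bash
python3 - <<'E'
from h import *
plan([562,50,76])
cv2.imwrite('pics/w3.png',ctrl.get_image('wrist')[:,:,::-1])
E
```

```text
t 5.35 tcp [561.8  49.9  74.4] F [-0.2 -0.2  0.2] w 0
shift tool/750 [-0.0021 -0.0003  0.    ] tilt corr(6deg) tool [-0.     0.001 -0.005]
```

View pics/w3.png

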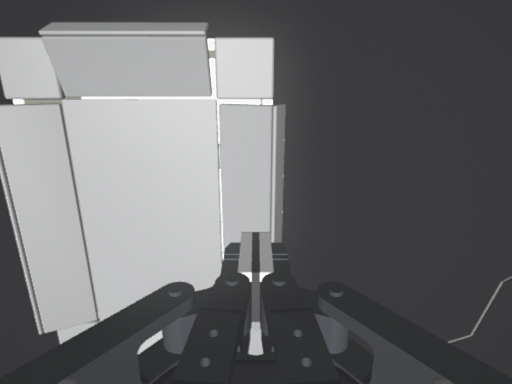

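```bash
python3 - <<'E'
from h import *
s=ctrl.read_state();print(proj('wrist',s['eef_pos']),proj('scene',s['eef_pos']),proj('top',s['eef_pos']),s['force'],s['tau'])
for n,(x,y) in(('scene',(258,215)),('top',(250,184))):
    im=ctrl.get_image(n);cv2.imwrite(f'pics/{n}3.png',cv2.resize(im[y-50:y+50,x-60:x+60,::-1],None,fx=6,fy=6,interpolation=cv2.INTER_CUBIC))
E
```

```text
[254.37080173 220.78472389] [275.08659006 196.29831881] [230.30497209 187.97816296] [ 0.51849457 -0.50646516  0.29807329] [-2.16160617e-03 -5.20651352e+01  6.50000721e-01 -1.29938489e+01
  7.16483904e-03  9.38933808e-04 -2.10608127e-04]
```

View pics/scene3.png

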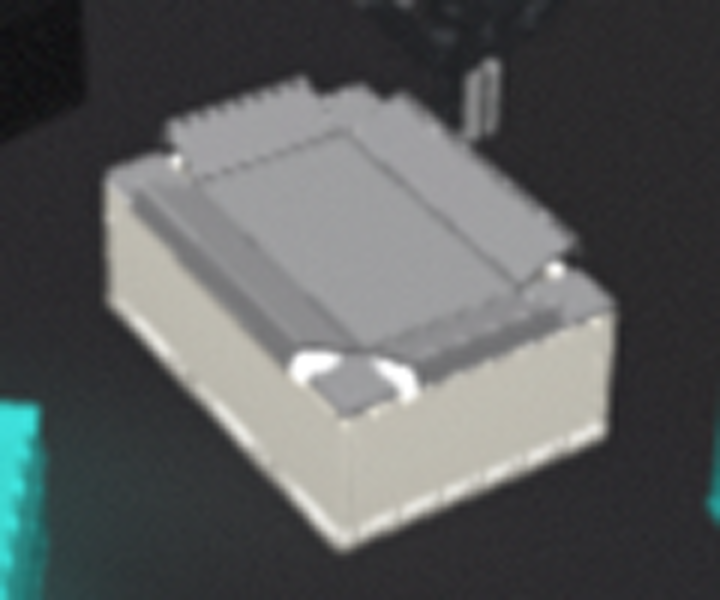

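View pics/top3.png

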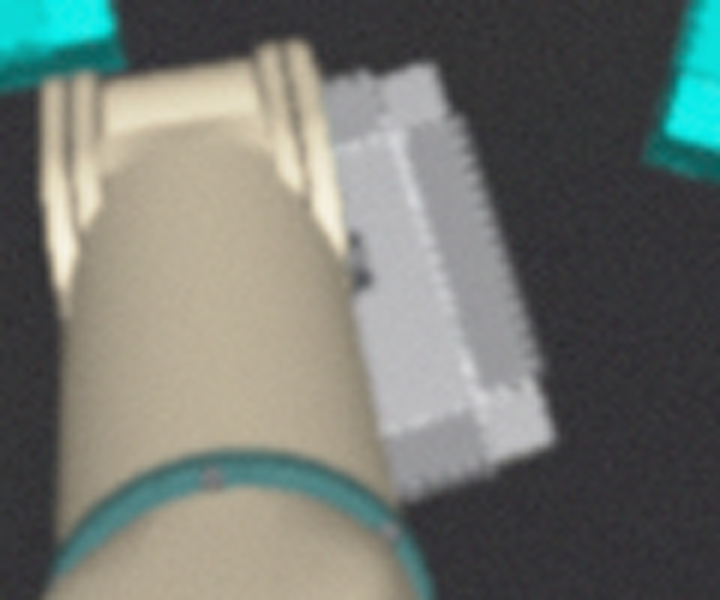

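```bash
python3 - <<'E'
from h import *
for z in (60,75,85,95,105,115): print(z,np.round(ray('scene',(278,188),z),1),np.round(ray('wrist',(255,233),z),1),np.round(ray('wrist',(277,150),z),1))
print(ctrl.camera_info('wrist'),ctrl.read_state()['width'],ctrl.read_state()['qpos'])
im=ctrl.get_image('wrist');cv2.imwrite('pics/w3c.png',cv2.resize(im[190:310,200:320,::-1],None,fx=5,fy=5,interpolation=cv2.INTER_CUBIC))
for l in ('near','right'):
    print(l,[(round(d['conf'],2),np.round(d['point'],1),np.round(ray('wrist',d['point'],84)[:2],1)) for d in ctrl.mark_of(l+'_press','wrist')])
E
```

```text
60 [506.1  77.8  60. ] [576.3  54.6  60. ] [520.7  51.6  60. ]
75 [526.7  70.1  75. ] [569.3  52.5  75. ] [518.   49.7  75. ]
85 [540.4  65.   85. ] [564.6  51.1  85. ] [516.3  48.5  85. ]
95 [554.1  59.8  95. ] [560.   49.8  95. ] [514.5  47.2  95. ]
105 [567.9  54.7 105. ] [555.3  48.4 105. ] [512.7  46.  105. ]
115 [581.6  49.5 115. ] [550.7  47.  115. ] [511.   44.8 115. ]
{'fovy': 60.504671716251245, 'cx': 255.26352499465307, 'cy': 185.2868437018823, 'R': array([[-2.87762207e-01,  9.57701697e-01,  6.10442070e-04],
       [ 9.12549442e-01,  2.74001715e-01,  3.03605955e-01],
       [ 2.90596676e-01,  8.79233781e-02, -9.52797487e-01]]), 't': array([ 113.29259202, -528.402781  ,   96.3869021 ])} -0.0690199350382104 [-0.1341219   0.67061856 -0.00662683  1.86999759  0.00723775  0.60094288
  1.71729065]
near [(0.9, array([255.9, 227.4]), array([561.7,  50.8]))]
right [(0.96, array([129.2,  56.2]), array([493.5, -32.8]))]
```

View pics/w3c.png

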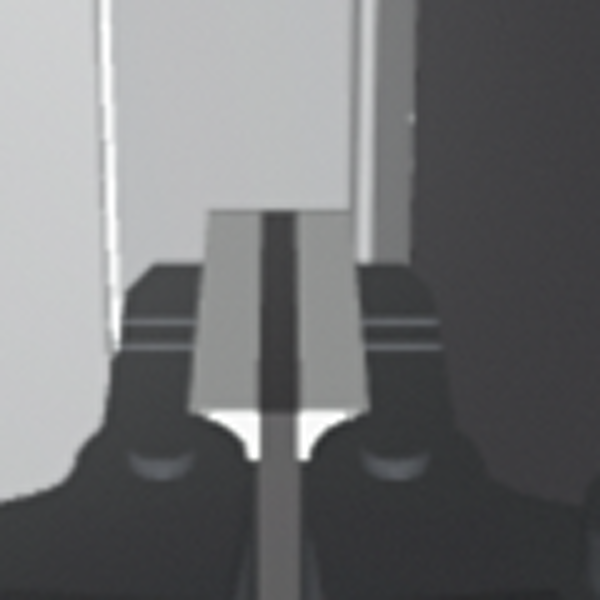

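Triangulating the visible fingertips from the scene and wrist views puts them near z≈105, about 30 mm above the reported TCP. That fits the near-zero force, so the tips are still above the flap. I lower in small steps and watch the force.

Request:
servo_tool(
  rows=[
    {"dx": 0.006, "dy": 0, "dz": 0, "wx": 0, "wy": 0, "wz": 0, "fingers": 1},
    {"dx": 0.006, "dy": 0, "dz": 0, "wx": 0, "wy": 0, "wz": 0, "fingers": 1},
  ],
)

```text
clock: 5.9
eef_pos: [561.9, 50.0, 65.3]
tool_rot: [1.156, 1.571, 3.019]
force: [-0.0, -0.0, -0.8]
width: -0.3
```

```bash
python3 - <<'E'
from h import *
plan([562,50,76])
a=ctrl.get_image('scene')[165:265,198:318,::-1];b=ctrl.get_image('wrist')[:,:,::-1]
cv2.imwrite('pics/s4.png',np.hstack([cv2.resize(a,(460,384),interpolation=cv2.INTER_CUBIC),cv2.resize(b[150:350,170:340],(326,384))]))
E
```

```text
t 5.9 tcp [561.9  50.   65.3] F [-0.  -0.  -0.8] w 0
shift tool/750 [-0.0142 -0.0002 -0.    ] tilt corr(6deg) tool [-0.     0.    -0.001]
```

View pics/s4.png

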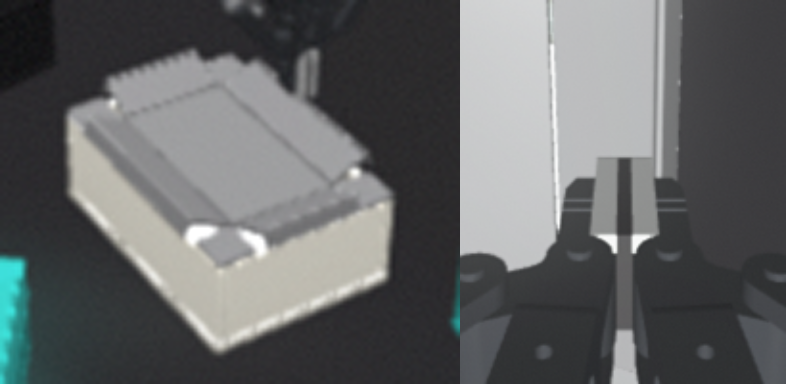

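The tip now overlaps the flap edge slightly and is still above it, so I continue down.

Request:
servo_tool(
  rows=[
    {"dx": 0.006, "dy": 0, "dz": 0, "wx": 0, "wy": 0, "wz": 0, "fingers": 1},
    {"dx": 0.004, "dy": 0, "dz": 0, "wx": 0, "wy": 0, "wz": 0, "fingers": 1},
  ],
)

```text
clock: 6.25
eef_pos: [561.9, 50.0, 57.8]
tool_rot: [1.271, 1.571, 3.133]
force: [-1.0, -0.3, 0.1]
width: -0.3
```

Request:
servo_tool(
  rows=[
    {"dx": 0.003, "dy": 0, "dz": 0, "wx": 0, "wy": 0, "wz": 0, "fingers": 1},
    {"dx": 0.003, "dy": 0, "dz": 0, "wx": 0, "wy": 0, "wz": 0, "fingers": 1},
  ],
)

```text
clock: 6.5
eef_pos: [562.0, 50.0, 53.5]
tool_rot: [-1.566, 1.571, 0.296]
force: [0.5, 0.1, 0.0]
width: -0.2
```

```bash
python3 - <<'E'
from h import *
plan([562,50,76])
a=ctrl.get_image('scene')[165:265,198:318,::-1];b=ctrl.get_image('wrist')[:,:,::-1]
cv2.imwrite('pics/s5.png',np.hstack([cv2.resize(a,(460,384),interpolation=cv2.INTER_CUBIC),cv2.resize(b[150:350,170:340],(326,384))]))
E
```

```text
t 6.5 tcp [562.   50.   53.5] F [0.5 0.1 0. ] w 0
shift tool/750 [-0.03 -0.    0.  ] tilt corr(6deg) tool [-0.  0.  0.]
```

View pics/s5.png

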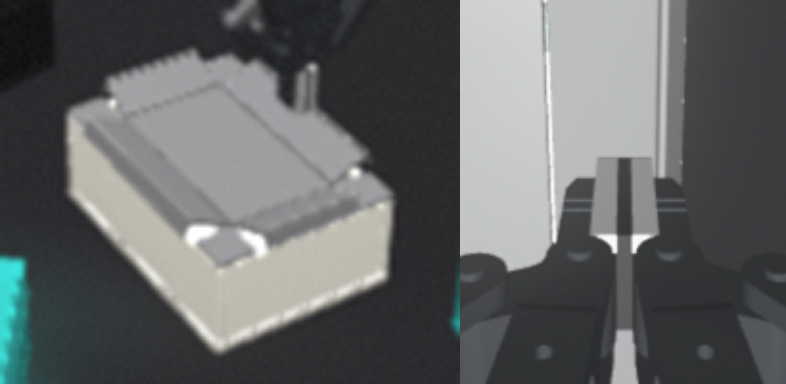

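The fingers clearly overlay the flap in the scene view, just above it. I continue.

Request:
servo_tool(
  rows=[
    {"dx": 0.004, "dy": 0, "dz": 0, "wx": 0, "wy": 0, "wz": 0, "fingers": 1},
    {"dx": 0.004, "dy": 0, "dz": 0, "wx": 0, "wy": 0, "wz": 0, "fingers": 1},
  ],
)

```text
clock: 6.85
eef_pos: [562.3, 50.4, 48.0]
tool_rot: [-1.279, 1.57, 0.584]
force: [-0.1, 0.7, 2.6]
width: 0.0
```

Request:
servo_tool(
  rows=[
    {"dx": 0.003, "dy": 0, "dz": 0, "wx": 0, "wy": 0, "wz": 0, "fingers": 1},
  ],
)

```text
clock: 6.98
eef_pos: [561.9, 49.9, 45.1]
tool_rot: [2.781, 1.571, -1.639]
force: [-0.7, 0.1, -0.2]
width: 0.3
```

Request:
servo_tool(
  rows=[
    {"dx": 0.003, "dy": 0, "dz": 0, "wx": 0, "wy": 0, "wz": 0, "fingers": 1},
  ],
)

```text
clock: 7.1
eef_pos: [561.8, 49.7, 42.7]
tool_rot: [1.925, 1.57, -2.496]
force: [0.3, -0.3, 0.3]
width: 0.1
```

```bash
python3 - <<'E'
from h import *
plan([562,50,76])
a=ctrl.get_image('scene')[165:265,198:318,::-1];b=ctrl.get_image('wrist')[:,:,::-1]
cv2.imwrite('pics/s6.png',np.hstack([cv2.resize(a,(460,384),interpolation=cv2.INTER_CUBIC),cv2.resize(b[150:350,170:340],(326,384))]))
E
```

```text
t 7.1 tcp [561.8  49.7  42.7] F [ 0.3 -0.3  0.3] w 0
shift tool/750 [-0.0443 -0.0004  0.0003] tilt corr(6deg) tool [-0.    -0.002 -0.004]
```

View pics/s6.png

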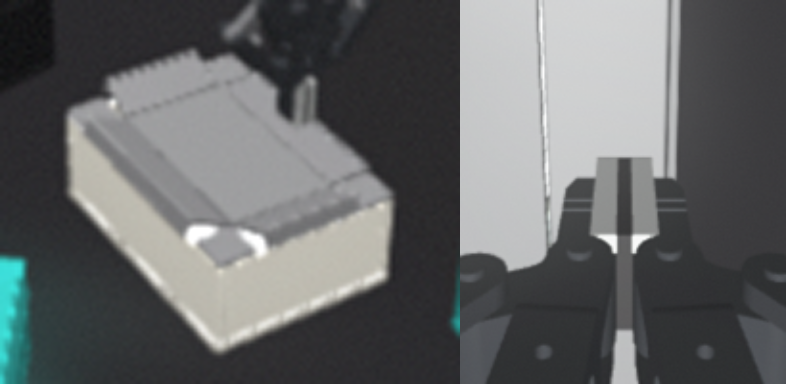

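The near section has snapped flush (contact from TCP z≈49, snapped by 45). Next is the far section.

Request:
servo_tool(
  rows=[
    {"dx": -0.024, "dy": 0, "dz": 0, "wx": 0, "wy": 0, "wz": 0, "fingers": 1},
    {"dx": -0.024, "dy": 0, "dz": 0, "wx": 0, "wy": 0, "wz": 0, "fingers": 1},
    {"dx": 0, "dy": 0, "dz": 0, "wx": 0, "wy": 0, "wz": 0, "fingers": 1},
  ],
)

```text
clock: 7.58
eef_pos: [563.1, 50.0, 80.1]
tool_rot: [-1.762, 1.568, 0.101]
force: [-0.1, -0.6, -0.4]
width: -0.1
```

```bash
python3 - <<'E'
from h import *
plan([597.5,-67.5,75])
for l in ('near','far','left','right'):
    print(l,[(round(d['conf'],2),np.round(d['point'],1),np.round(ray('wrist',d['point'],84)[:2],1)) for d in (ctrl.get_image('wrist') is not None and ctrl.mark_of(l+'_press','wrist'))])
cv2.imwrite('pics/w7.png',ctrl.get_image('wrist')[:,:,::-1])
E
```

```text
t 7.58 tcp [563.1  50.   80.1] F [-0.1 -0.6 -0.4] w 0
shift tool/750 [ 0.0069  0.0011 -0.1632] tilt corr(6deg) tool [ 0.    -0.005  0.026]
near [(0.79, array([258.9, 215. ]), array([555.3,  50.7]))]
far [(0.77, array([ 43.1, 225.3]), array([596.2, -65.3]))]
left []
right []
```

View pics/w7.png

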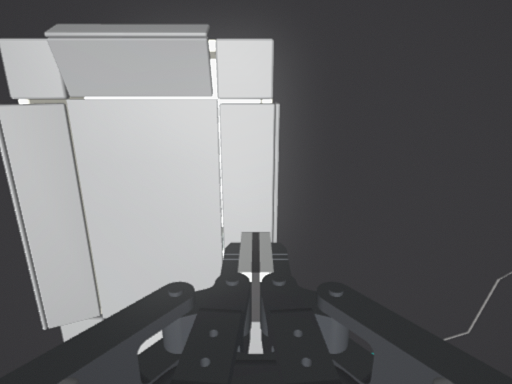

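The near section is level with the corner tabs. I move to the far section at (597,-67) and press.

Request:
servo_tool(
  rows=[
    {"dx": 0, "dy": 0, "dz": -0.055, "wx": 0, "wy": 0, "wz": 0, "fingers": 1},
    {"dx": 0, "dy": 0, "dz": -0.055, "wx": 0, "wy": 0, "wz": 0, "fingers": 1},
    {"dx": 0, "dy": 0.001, "dz": -0.053, "wx": 0, "wy": 0, "wz": 0, "fingers": 1},
    {"dx": 0.015, "dy": 0, "dz": 0, "wx": 0, "wy": 0, "wz": 0, "fingers": 1},
    {"dx": 0.015, "dy": 0, "dz": 0, "wx": 0, "wy": 0, "wz": 0, "fingers": 1},
  ],
)

```text
clock: 8.65
eef_pos: [596.0, -66.7, 55.8]
tool_rot: [0.369, 1.57, 2.232]
force: [-0.3, 0.4, 0.7]
width: -0.0
```

```bash
python3 - <<'E'
from h import *
plan([597.5,-67.5,44])
a=ctrl.get_image('scene')[165:265,198:318,::-1];b=ctrl.get_image('wrist')[:,:,::-1]
cv2.imwrite('pics/s8.png',np.hstack([cv2.resize(a,(460,384),interpolation=cv2.INTER_CUBIC),cv2.resize(b[150:350,170:340],(326,384))]))
E
```

```text
t 8.65 tcp [596.  -66.7  55.8] F [-0.3  0.4  0.7] w 0
shift tool/750 [ 0.0158 -0.0016 -0.0017] tilt corr(6deg) tool [-0.     0.01  -0.004]
```

View pics/s8.png

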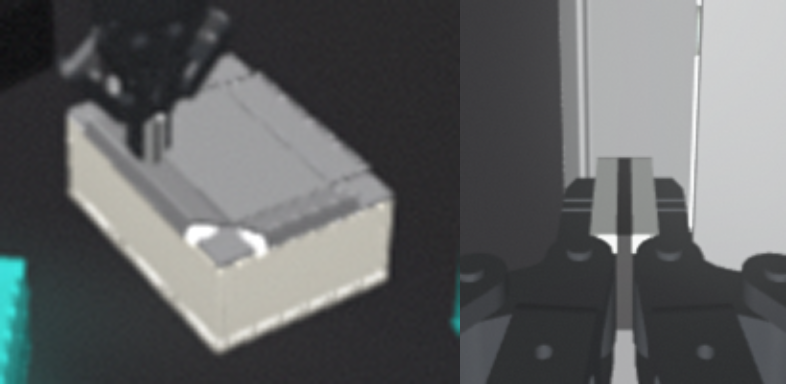

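The fingertips are over the far strip (about (152,155) in the left panel). I press.

Request:
servo_tool(
  rows=[
    {"dx": 0.006, "dy": -0.001, "dz": -0.001, "wx": 0, "wy": 0, "wz": 0, "fingers": 1},
    {"dx": 0.005, "dy": 0, "dz": 0, "wx": 0, "wy": 0, "wz": 0, "fingers": 1},
    {"dx": 0.004, "dy": 0, "dz": 0, "wx": 0, "wy": 0, "wz": 0, "fingers": 1},
    {"dx": 0.003, "dy": 0, "dz": 0, "wx": 0, "wy": 0, "wz": 0, "fingers": 1},
  ],
)

```text
clock: 9.25
eef_pos: [597.4, -67.5, 42.8]
tool_rot: [-0.2, 1.571, 1.663]
force: [0.1, 0.2, -0.4]
width: 0.0
```

```bash
python3 - <<'E'
from h import *
plan([597.5,-67.5,75])
a=ctrl.get_image('scene')[165:265,198:318,::-1];b=ctrl.get_image('wrist')[:,:,::-1]
cv2.imwrite('pics/s9.png',np.hstack([cv2.resize(a,(460,384),interpolation=cv2.INTER_CUBIC),cv2.resize(b[150:350,170:340],(326,384))]))
E
```

```text
t 9.25 tcp [597.4 -67.5  42.8] F [ 0.1  0.2 -0.4] w 0
shift tool/750 [-0.0429 -0.0002  0.    ] tilt corr(6deg) tool [0.    0.002 0.   ]
```

View pics/s9.png

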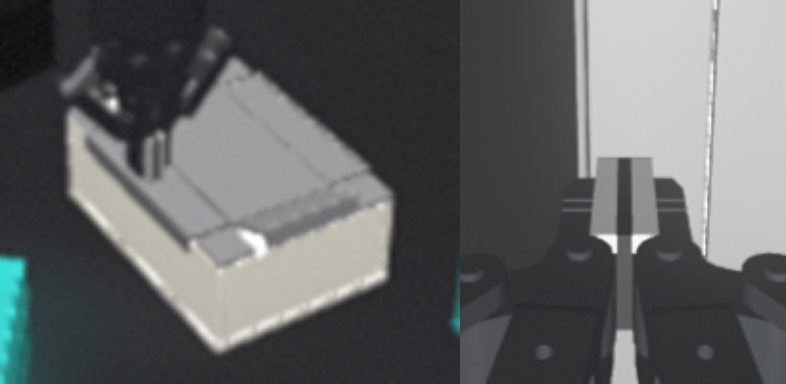

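The far section has shut flush. I raise and go to left.

Request:
servo_tool(
  rows=[
    {"dx": -0.048, "dy": 0, "dz": 0, "wx": 0, "wy": 0, "wz": 0, "fingers": 1},
    {"dx": 0, "dy": -0.061, "dz": 0.041, "wx": 0, "wy": 0, "wz": 0, "fingers": 1},
    {"dx": 0, "dy": -0.061, "dz": 0.041, "wx": 0, "wy": 0, "wz": 0, "fingers": 1},
    {"dx": 0.015, "dy": 0, "dz": 0, "wx": 0, "wy": 0, "wz": 0, "fingers": 1},
    {"dx": 0.01, "dy": 0, "dz": 0, "wx": 0, "wy": 0, "wz": 0, "fingers": 1},
  ],
)

```text
clock: 9.98
eef_pos: [666.4, 17.1, 59.3]
tool_rot: [1.708, 1.569, -2.712]
force: [-0.2, -0.0, 0.2]
width: -0.6
```

```bash
python3 - <<'E'
from h import *
plan([667,18,44])
a=ctrl.get_image('scene')[165:265,198:318,::-1];b=ctrl.get_image('wrist')[:,:,::-1]
cv2.imwrite('pics/s10.png',np.hstack([cv2.resize(a,(460,384),interpolation=cv2.INTER_CUBIC),cv2.resize(b[150:350,170:340],(326,384))]))
E
```

```text
t 9.97 tcp [666.4  17.1  59.3] F [-0.2 -0.   0.2] w -1
shift tool/750 [ 0.0205 -0.0012  0.001 ] tilt corr(6deg) tool [ 0.    -0.003 -0.018]
```

View pics/s10.png

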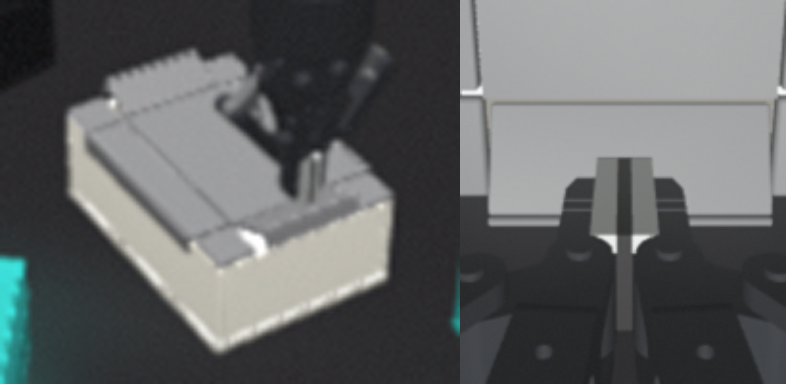

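The tips are over the left strip (between hinge row 102 and edge row 220 in the right panel). I press.

Request:
servo_tool(
  rows=[
    {"dx": 0.009, "dy": -0.001, "dz": 0.001, "wx": 0, "wy": 0, "wz": 0, "fingers": 1},
    {"dx": 0.005, "dy": 0, "dz": 0, "wx": 0, "wy": 0, "wz": 0, "fingers": 1},
    {"dx": 0.004, "dy": 0, "dz": 0, "wx": 0, "wy": 0, "wz": 0, "fingers": 1},
    {"dx": 0.004, "dy": 0, "dz": 0, "wx": 0, "wy": 0, "wz": 0, "fingers": 1},
  ],
)

```text
clock: 10.58
eef_pos: [667.2, 18.5, 43.5]
tool_rot: [1.021, 1.57, 2.884]
force: [0.1, -0.4, -1.0]
width: -0.2
```

```bash
python3 - <<'E'
from h import *
plan([667,18,44])
a=ctrl.get_image('scene')[165:265,198:318,::-1];b=ctrl.get_image('wrist')[:,:,::-1]
cv2.imwrite('pics/s11.png',np.hstack([cv2.resize(a,(460,384),interpolation=cv2.INTER_CUBIC),cv2.resize(b[150:350,170:340],(326,384))]))
E
```

```text
t 10.57 tcp [667.2  18.5  43.5] F [ 0.1 -0.4 -1. ] w 0
shift tool/750 [-0.0007  0.0004 -0.0005] tilt corr(6deg) tool [ 0.     0.006 -0.01 ]
```

View pics/s11.png

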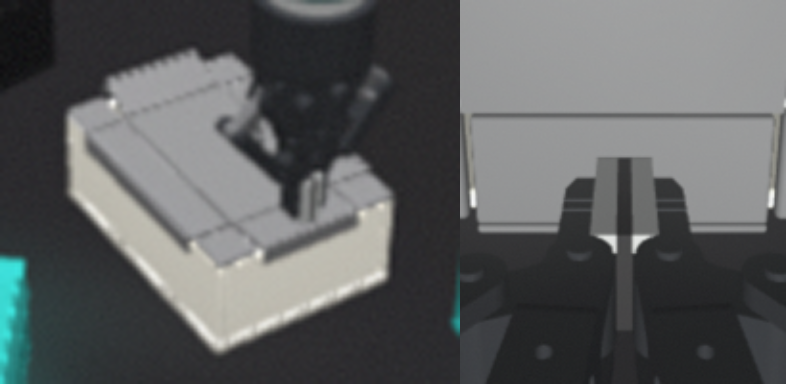

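The left section looks nearly or fully down; small white gaps remain at its ends. I press slightly deeper, then lift and check.

Request:
servo_tool(
  rows=[
    {"dx": 0.003, "dy": 0, "dz": 0, "wx": 0, "wy": 0, "wz": 0, "fingers": 1},
    {"dx": 0, "dy": 0, "dz": 0, "wx": 0, "wy": 0, "wz": 0, "fingers": 1},
  ],
)

```text
clock: 10.92
eef_pos: [667.4, 18.4, 41.3]
tool_rot: [1.227, 1.57, 3.09]
force: [0.1, 0.8, -0.2]
width: 0.1
```

Request:
servo_tool(
  rows=[
    {"dx": -0.05, "dy": 0, "dz": 0, "wx": 0, "wy": 0, "wz": 0, "fingers": 1},
    {"dx": -0.01, "dy": 0.06, "dz": 0, "wx": 0, "wy": 0, "wz": 0, "fingers": 1},
    {"dx": 0, "dy": 0.06, "dz": 0, "wx": 0, "wy": 0, "wz": 0, "fingers": 1},
    {"dx": 0, "dy": 0.06, "dz": 0, "wx": 0, "wy": 0, "wz": 0, "fingers": 1},
    {"dx": 0, "dy": 0.06, "dz": 0, "wx": 0, "wy": 0, "wz": 0, "fingers": 1},
  ],
)

```text
clock: 11.55
eef_pos: [494.2, -33.8, 86.9]
tool_rot: [-1.968, 1.57, -0.106]
force: [0.1, -0.2, 1.1]
width: 0.2
```

```bash
python3 - <<'E'
from h import *
plan([492.5,-34,60])
a=ctrl.get_image('scene')[165:265,198:318,::-1];b=ctrl.get_image('wrist')[:,:,::-1]
print([(round(d['conf'],2),np.round(ray('wrist',d['point'],84)[:2],1)) for d in ctrl.mark_of('right_press','wrist')])
cv2.imwrite('pics/s12.png',np.hstack([cv2.resize(a,(460,384),interpolation=cv2.INTER_CUBIC),cv2.resize(b[150:350,170:340],(326,384))]))
E
```

```text
t 11.55 tcp [494.2 -33.8  86.9] F [ 0.1 -0.2  1.1] w 0
shift tool/750 [0.0359 0.0022 0.0004] tilt corr(6deg) tool [-0.    -0.002  0.006]
[(0.87, array([501.7, -30.2])), (0.16, array([563.3,  50.5]))]
```

View pics/s12.png

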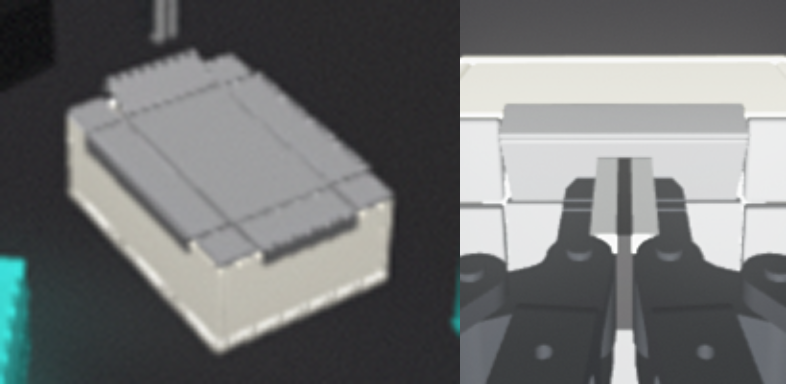

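Near, far and left are flush and the box is in place; right still stands. I descend on right.

Request:
servo_tool(
  rows=[
    {"dx": 0.02, "dy": 0.002, "dz": 0, "wx": 0, "wy": 0, "wz": 0, "fingers": 1},
    {"dx": 0.018, "dy": 0, "dz": 0, "wx": 0, "wy": 0, "wz": 0, "fingers": 1},
    {"dx": 0, "dy": 0, "dz": 0, "wx": 0, "wy": 0, "wz": 0, "fingers": 1},
  ],
)

```text
clock: 12.08
eef_pos: [493.8, -33.6, 57.1]
tool_rot: [1.164, 1.569, 3.027]
force: [-0.3, 0.9, 1.2]
width: 0.2
```

```bash
python3 - <<'E'
from h import *
plan([492.5,-34,42])
a=ctrl.get_image('scene')[165:265,198:318,::-1];b=ctrl.get_image('wrist')[:,:,::-1]
cv2.imwrite('pics/s13.png',np.hstack([cv2.resize(a,(460,384),interpolation=cv2.INTER_CUBIC),cv2.resize(b[150:350,170:340],(326,384))]))
E
```

```text
t 12.07 tcp [493.8 -33.6  57.1] F [-0.3  0.9  1.2] w 0
shift tool/750 [ 0.0202  0.0018 -0.0001] tilt corr(6deg) tool [-0.     0.006 -0.015]
```

View pics/s13.png

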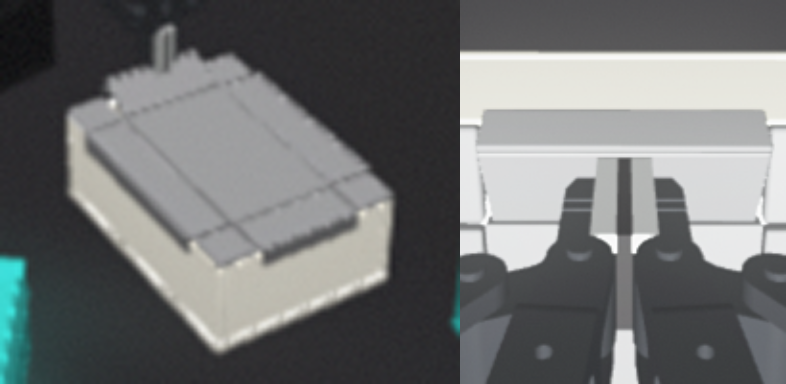

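The tips overlay the right strip, just inside its outer edge. I press.

Request:
servo_tool(
  rows=[
    {"dx": 0.007, "dy": 0.001, "dz": 0, "wx": 0, "wy": 0, "wz": 0, "fingers": 1},
    {"dx": 0.005, "dy": 0, "dz": 0, "wx": 0, "wy": 0, "wz": 0, "fingers": 1},
    {"dx": 0.005, "dy": 0, "dz": 0, "wx": 0, "wy": 0, "wz": 0, "fingers": 1},
    {"dx": 0.004, "dy": 0, "dz": 0, "wx": 0, "wy": 0, "wz": 0, "fingers": 1},
    {"dx": 0, "dy": 0, "dz": 0, "wx": 0, "wy": 0, "wz": 0, "fingers": 1},
  ],
)

```text
clock: 12.8
eef_pos: [493.1, -34.0, 42.0]
tool_rot: [1.036, 1.57, 2.899]
force: [-0.1, 0.1, 0.2]
width: 0.2
```

```bash
python3 - <<'E'
from h import *
plan([492.5,-34,42])
a=ctrl.get_image('scene')[165:265,198:318,::-1];b=ctrl.get_image('wrist')[:,:,::-1]
cv2.imwrite('pics/s14.png',np.hstack([cv2.resize(a,(460,384),interpolation=cv2.INTER_CUBIC),cv2.resize(b[150:350,170:340],(326,384))]))
E
```

```text
t 12.8 tcp [493.1 -34.   42. ] F [-0.1  0.1  0.2] w 0
shift tool/750 [0.0001 0.0008 0.0003] tilt corr(6deg) tool [ 0.     0.002 -0.004]
```

View pics/s14.png

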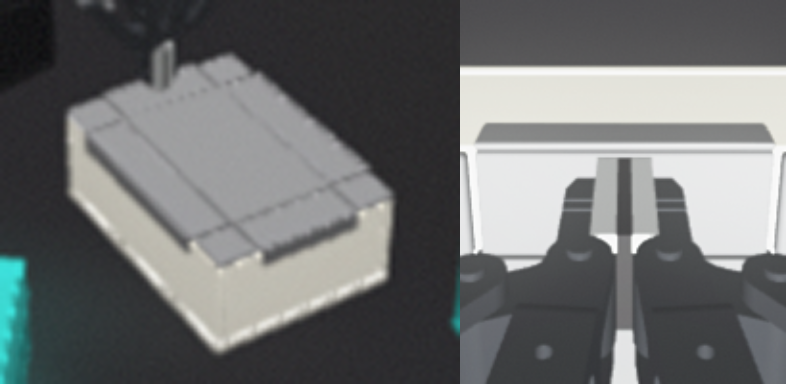

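The right section is shut. I press about 1.5 mm more, then lift well clear for the final check.

Request:
servo_tool(
  rows=[
    {"dx": 0.002, "dy": 0, "dz": 0, "wx": 0, "wy": 0, "wz": 0, "fingers": 1},
    {"dx": -0.03, "dy": 0, "dz": 0, "wx": 0, "wy": 0, "wz": 0, "fingers": 1},
    {"dx": -0.06, "dy": 0, "dz": 0, "wx": 0, "wy": 0, "wz": 0, "fingers": 1},
    {"dx": -0.06, "dy": 0, "dz": 0, "wx": 0, "wy": 0, "wz": 0, "fingers": 1},
    {"dx": -0.06, "dy": 0, "dz": 0, "wx": 0, "wy": 0, "wz": 0, "fingers": 1},
  ],
)

```text
clock: 13.52
eef_pos: [493.0, -34.1, 199.9]
tool_rot: [-1.36, 1.571, 0.503]
force: [0.5, 0.0, 0.9]
width: -0.1
```

Request:
servo_tool(
  rows=[
    {"dx": 0, "dy": 0.05, "dz": 0.06, "wx": 0, "wy": 0, "wz": 0, "fingers": 1},
    {"dx": 0, "dy": 0, "dz": 0.08, "wx": 0, "wy": 0, "wz": 0, "fingers": 1},
    {"dx": 0, "dy": 0, "dz": 0.08, "wx": 0, "wy": 0, "wz": 0, "fingers": 1},
    {"dx": 0, "dy": 0, "dz": 0, "wx": 0, "wy": 0, "wz": 0, "fingers": 1},
  ],
)

```text
clock: 14.02
eef_pos: [408.3, 117.9, 198.7]
tool_rot: [-0.312, 1.569, 1.561]
force: [0.5, -1.4, 0.5]
width: -0.0
```

```bash
python3 - <<'E'
from h import *
plan([492.5,-34,42])
a=ctrl.get_image('scene');t=ctrl.get_image('top')
ax=ctrl.search_frame
for n in('scene','top'):
  for l in ('food_box','mug','jar','bowl'):
    print(n,l,[(round(d['conf'],2),[round(float(v)) for v in d['extent']]) for d in ax(l,n)])
a=a[165:265,198:318,::-1];t=t[134:234,190:310,::-1]
cv2.imwrite('pics/f.png',np.hstack([cv2.resize(q,(400,333),interpolation=cv2.INTER_CUBIC) for q in(a,t)]))
cv2.imwrite('pics/fw.png',ctrl.get_image('wrist')[:,:,::-1])
E
```

```text
t 14.03 tcp [408.3 117.9 198.7] F [ 0.5 -1.4  0.5] w 0
shift tool/750 [ 0.2085 -0.0469 -0.2272] tilt corr(6deg) tool [-0.     0.019  0.006]
scene food_box [(0.97, [369, 247, 98, 76]), (0.61, [166, 275, 81, 89]), (0.55, [257, 217, 87, 79]), (0.55, [171, 177, 82, 65])]
scene mug [(0.61, [375, 190, 34, 42]), (0.33, [348, 174, 25, 30])]
scene jar [(0.88, [121, 211, 32, 47])]
scene bowl [(0.88, [348, 175, 27, 28])]
top food_box [(0.88, [316, 267, 84, 78]), (0.86, [250, 184, 68, 76]), (0.57, [329, 136, 65, 77]), (0.56, [170, 124, 75, 54])]
top mug [(0.95, [127, 190, 39, 30])]
top jar [(0.57, [367, 207, 30, 25])]
top bowl [(0.67, [137, 232, 29, 28])]
```

View pics/f.png

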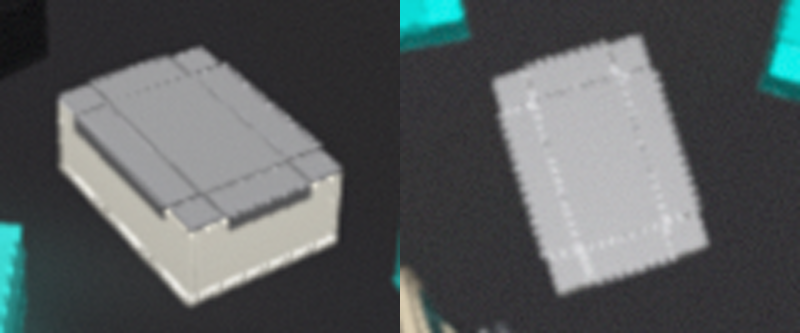

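View pics/fw.png

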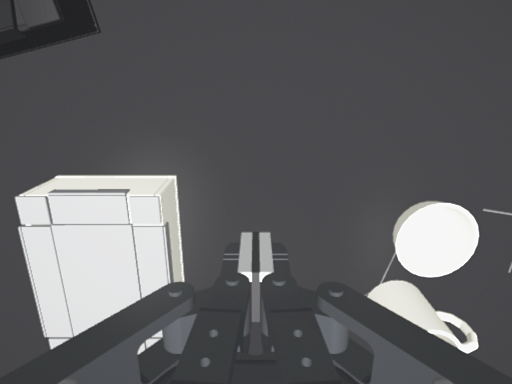

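All four sections look flush in both views, nothing has moved, and the robot is clear.

```bash
python3 -c "
from cell import ctrl
print(ctrl.finish_job())"
```

```text
the job is handed in; nothing more can be done
None
```

I pressed the near, far, left and right rim sections shut in turn with the closed fingertips, and handed the job in at about 14.5 s of the 48 s allowed.

**Final checks:** In the last scene and top pictures all four sections are flush and shaded like the lid; the wrist view, which cut off part of the box, agreed. The box, mug, jar and bowl were within about 2 px of where they started. The gripper was clear and touching nothing.

**What disagreed:**
- **Tip height:** The fingertips sat about 30 mm higher than the reported TCP. My first near press stopped above the strip at a reported z of 74, and contact came only at about 49. I found this by triangulating the tips in the scene and wrist images, and used the lower height for the other three sections.
- **Force readings:** The press forces barely registered (2.6 N at most), so I confirmed each closure from the pictures. The handover reported no verdict.
- **Box position:** The top and scene cameras gave box positions about 7 mm apart. The combined fit agreed with the wrist view to about 4 mm, which was enough for pressing.

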